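# Slide the blue label plate out over the end of the ledge

### The job

With the fingertips, push the blue label plate on the wooden ledge up against the raised metal strip and along it towards the orange tray, until about a third of the plate's length sticks out past that end of the ledge so that its edge can be got hold of later. It must stay in its own lane, lying flat on the ledge and square against the strip; push it only, do not pick it up or let it tip off. Leave the red plate and all the other loose things where they are.

Things in the scene. Friction and masses are not known exactly. Their poses are not given: they have to be found in the camera images.
- ledge: Plywood ledge fixed on the table, 210 mm (its x) by 360 mm (its y), flat top 60 mm above the table. Origin: centre of its underside, on the table; so its ends are at its y = +180 mm and -180 mm. An aluminium strip 10 mm wide (its x from -5 to +5 mm) and 12 mm high runs the whole length (along y) on top, dividing the top into two open lanes, each 100 mm wide (x from 5 to 105 mm, and from -105 to -5 mm). There is no rim on the outer sides or at the ends.
- blue_plate: Blue label plate with a bare metal panel in the middle, loose, 70 mm (its x) by 150 mm (its y) by 5 mm thick, about 0.14 kg, lying flat in one of the two lanes with its length roughly along the ledge, 6 mm or more off the strip. Origin: centre of its underside. To stick out by a third (50 mm) its centre must be about 155 mm from the ledge's centre along the ledge.
- red_plate: Red label plate, otherwise the same as the blue one, lying in the other lane; to be left alone. Origin: centre of its underside.
- orange_tray: Orange parts tray fixed on the table beyond one end of the ledge, 130 mm (its x) by 100 mm (its y) by 35 mm high. Origin: centre of its underside. It may be at either end and marks the end over which the blue plate goes.
- grey_tray: Grey parts tray of the same size, fixed beyond the other end of the ledge. Origin: centre of its underside.
- jar: Small jar, loose, 60 mm across, 85 mm tall, origin at the centre of its underside. Bystander.
- collar_a: Steel collar, loose, 38 mm across, 16 mm high, origin at the centre of its underside. Bystander on the robot's side of the ledge.
- collar_b: Second steel collar, the same. Bystander on the robot's side of the ledge.
- screwdriver: Screwdriver lying on the table beyond the ledge, loose. Bystander.
- wrench: Wrench lying on the table on the robot's side of the ledge, loose. Bystander.
Mind the look-alikes: they are no part of the job. What is meant by the orange_tray is not purple, and is the smaller of those in its own colour. Several things have the shape of the blue_plate; the one meant has the colours described above.

How it is judged:
By the outcome, as a careful person would: the job done as asked, in the order asked, and still so for the second after the job is handed in, with the robot touching nothing.
It also fails if it takes over 58 s, if anything falls off the work surface, if the arm or the gripper's body presses on something with over 40 N, if the wrist force passes 120 N, or if a joint passes its speed limit or range.

### The arm

A 6-joint arm with a two-finger parallel gripper is mounted at the origin on the work surface. World frame = base frame: x ahead of the robot, y to its left, z up, the work surface at z = 0. Lengths are in m, angles in rad, forces in N, time in s.
With the tool pointing down it reaches from about 0.375 to 0.9 m from the base axis. Payload 3.1 kg.
Tool frame: the origin (TCP) lies on the mounting face of the last link; the fingertips stand 182 mm ahead of it and the grasp point (between the pads) lies 164 mm ahead of it (r.pinch_z is the distance from the TCP to the grasp point, in m); z points along the fingers, y is the line along which they close (so a half turn about z gives the same grasp; the last joint's range is limited). The gripper opens to 87 mm and grips with 3 to 60 N. Pads are 19 mm wide; open, the fingers measure 117 mm over their backs; the gripper's body (75 mm by 190 mm) begins 51 mm behind the grasp point.
Start: joints at [1.139, 0.527, 1.433, -0, 1.181, -0.178], TCP at [0.156, 0.605, 0.405] pointing down, gripper open.
Joint ranges: [-3.08, 3.08], [-0.75, 2.2], [0.22, 2.44], [-1.43, 4.57], [0, 2.65], [-2.85, 2.85]. Speed limits (rad/s): [2.79, 2.79, 3.14, 3.14, 3.14, 3.14].

### API

Orientations are given as a rotation vector (axis times angle).
In Python, from rig import r gives the robot as it stands.
- The arm moves only by the shell command python3 -m pendant 'ROWS' [OPENING] [FORCE]. ROWS is JSON, one flat list of numbers, 4 for each row, row after row: the shift along the tool's x, y, z in cm, then the turn about the tool's z in rad. A call has 1 to 20 rows; each row shifts and turns the commanded pose from where the row before left it, along the tool's axes as they then stand; what a row does not reach is not made up. A row lasts 1/8 s, in which the tool goes at most 62.5 mm and 10.7 degrees, less where a joint would pass 70% of its speed; a pose out of reach is approached as far as the arm can. A call with a gripper value outside its range is refused whole. OPENING is the opening, from 0 (shut) to 1 (fully open), set as the call begins (- or left out, the last holds). The fingers move at their own pace and stop on an object; FORCE is the grip in N (left out, the last holds). Time passes only in rows, so rows that do not move let the fingers close. It gives the time, the measured TCP pose, the force, the opening and the grip force at its end, in the units of the state.
- r.observe(): the state, without advancing time (a new reading comes with each control period).
- r.grab_frame(name): name is "side" or "top"; returns the picture (400x640x3 uint8, blue, green, red); there is no depth.
- r.camera_model(name): a dict with "K" (3x3 intrinsics, pixels), "camera_from_world" (4x4, takes a point from world to camera coordinates). Camera axes: x right, y up, looking along -z (the intrinsics and any distortion apply to the point x, -y, -z); pixel columns grow to the right and rows downward; lengths in m; the calibration is good to about 2 mm. A picture is of the moment at which its call begins. camera_model takes no time and is no camera call.
- r.hand_in(): hands the job in; it is judged then, once.
Trained networks look in the newest picture that a camera, given by its name, has taken for a name from the list of things; names that differ only in an ending like _2 or _b are one class to them, and where a whole thing is asked for, a point or a joint stands for the part that bears it (a point fixed in the world has none). Each returns a list of dicts, best first, with "score" (0 to 1); they miss things now and then, are a little off and sometimes report something else, mostly with a low value. They report only what shows in the picture. A call takes as long as a camera call. They do not tell look-alikes from the thing itself.
- r.outline_of(label, camera): "region" (400x640 bool, what is visible of it) and "bbox" ([left, top, width, height] in pixels, round what is visible of it).
The state is a dict: "time": time; "q": joint angles; "dq": joint speeds; "joint_efforts": joint torques, N m; "eef_pos": TCP position; "tcp_rot": TCP orientation; "contact_force": force on the tool from outside, world axes, zero at the start; "moment": the same for the moment, N m; "opening": finger opening in m; "gripper_force": force on a finger pad.
Only numpy, scipy, OpenCV 4.12 (cv2) and the standard library are available. Lean on these libraries where they do the work, as an engineer would, in place of code of your own. Each camera call takes 0.05 s, during which the arm holds its last target. There are 200 camera calls.

## Working session

There is one attempt and no reset: what is moved stays moved. The work goes in short steps, Python scripts to look and compute and a shell command to move; the robot and the scene stay as the last step left them, time stands still between calls to the robot, and variables do not carry over. Pictures are saved under pics/ and viewed, at most 10 in all, crops included, and the job is handed in when it is done.

```bash
mkdir -p pics; ls; python3 - <<'E'
from rig import r
import cv2,numpy as np
for n in ("top","side"):
    cv2.imwrite(f"pics/{n}0.png",r.grab_frame(n))
    m=r.camera_model(n); print(n,{k:np.round(v,3).tolist() if not isinstance(v,str) else v for k,v in m.items()})
s=r.observe(); print(s["time"],s["eef_pos"],s["tcp_rot"],s["opening"])
E
```

```text
pics
top {'K': [[409.489, 0.0, 313.801], [0.0, 409.489, 203.146], [0.0, 0.0, 1.0]], 'camera_from_world': [[-0.027, -0.999, -0.019, -0.028], [0.99, -0.029, 0.141, -0.564], [-0.141, -0.015, 0.99, -0.968], [0.0, 0.0, 0.0, 1.0]]}
side {'K': [[394.8, 0.0, 324.725], [0.0, 394.8, 200.808], [0.0, 0.0, 1.0]], 'camera_from_world': [[-0.967, -0.255, -0.02, 0.497], [0.178, -0.724, 0.666, -0.162], [-0.184, 0.641, 0.745, -1.12], [0.0, 0.0, 0.0, 1.0]]}
0.1 [0.15615714 0.60486125 0.40387051] [-3.95953703e-01 -3.11595811e+00  2.95596735e-03] 0.08669879165222526
```

View pics/top0.png

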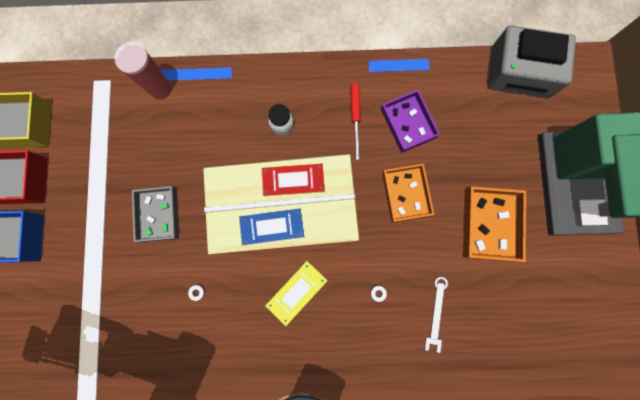

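View pics/side0.png

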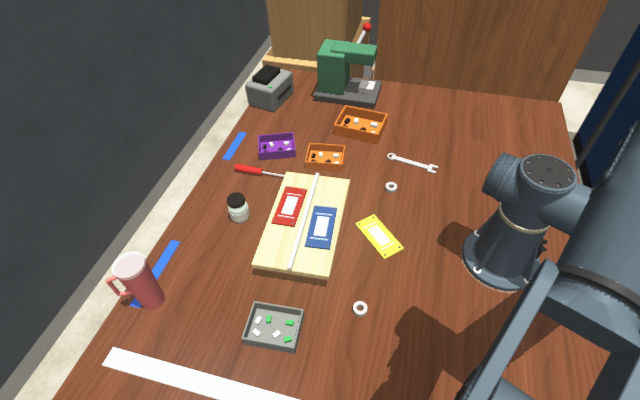

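Candidates in the top view for the tray are small orange (408,192), large orange (497,223) and purple (410,121). The small orange one fits, and it sits just past the ledge's right end. The plates are blue (272,226) and red (293,180) on the ledge, and yellow (296,293) on the table. Blue with the metal panel is the one meant. Next I measure and confirm in one crop.

```bash
cat > h.py <<'E'
from rig import r
import cv2,numpy as np
def back(px,z,n):
    m=r.camera_model(n);K=np.array(m["K"]);T=np.array(m["camera_from_world"])
    px=np.atleast_2d(px).astype(float)
    d=np.c_[(px-K[:2,2])/K[0,0],np.ones(len(px))]*[1,-1,-1]
    R,t=T[:3,:3],T[:3,3]; c=-R.T@t; d=d@R
    return c+d*((z-c[2])/d[:,2])[:,None]
def outl(l,n):
    return [o for o in r.outline_of(l,n) if o["score"]>.3]
def rect(reg,z,n):
    """rectangle of a region projected on plane z: centre, sizes, yaw of the long side"""
    c=max(cv2.findContours(reg.astype(np.uint8),0,1)[0],key=cv2.contourArea)[:,0]
    w=(back(c,z,n)[:,:2]*1000).astype(np.float32)
    b=cv2.boxPoints(cv2.minAreaRect(w)); e=b[1]-b[0],b[2]-b[1]
    L=max(e,key=np.linalg.norm); a=np.degrees(np.arctan2(L[1],L[0]))
    a=(a)%180
    return b.mean(0).round(1),sorted(np.linalg.norm(x).round(1) for x in e),round(a,2)
E
python3 - <<'E'
from h import *
for n in ("top","side"):
    im=r.grab_frame(n)
    for l,z in (("blue_plate",.065),("red_plate",.065),("ledge",.06),("orange_tray",.035),("collar_a",.016)):
        for o in outl(l,n): print(n,l,round(o["score"],2),o["bbox"],*rect(o["region"],z,n))
im=r.grab_frame("top"); cv2.imwrite("pics/c1.png",cv2.resize(im[140:270,195:445],None,fx=3.2,fy=3.2,interpolation=cv2.INTER_CUBIC))
E
```

```text
top blue_plate 0.79 [238.6, 212.1, 66.6, 32.9] [505.3  60. ] [np.float32(70.4), np.float32(149.1)] 95.83
top blue_plate 0.78 [266.8, 263.2, 58.0, 60.5] [346.8   3.2] [np.float32(71.9), np.float32(144.4)] 135.31
top blue_plate 0.42 [134.5, 185.5, 47.6, 56.3] [544.2 339.6] [np.float32(108.5), np.float32(130.7)] 4.11
top red_plate 0.57 [260.1, 163.8, 65.4, 33.8] [619.1   5.5] [np.float32(73.0), np.float32(151.0)] 92.43
top ledge 0.58 [202.2, 152.8, 153.5, 105.6] [560.3  38.2] [np.float32(213.6), np.float32(362.3)] 93.24
top orange_tray 0.89 [462.9, 186.1, 59.9, 76.5] [ 498.5 -481.6] [np.float32(148.3), np.float32(177.1)] 174.36
top orange_tray 0.78 [378.2, 90.1, 61.8, 60.1] [ 766.2 -289.7] [np.float32(109.5), np.float32(135.7)] 21.31
top orange_tray 0.65 [383.2, 165.3, 51.9, 59.3] [ 582.2 -275. ] [np.float32(105.6), np.float32(132.3)] 7.39
top orange_tray 0.39 [369.1, 287.5, 15.6, 19.3] [ 340.8 -190.5] [np.float32(35.1), np.float32(36.0)] 88.54
top collar_a 0.6 [371.3, 288.0, 13.5, 17.4] [ 339.2 -193.1] [np.float32(35.8), np.float32(36.6)] 88.54
top collar_a 0.47 [186.8, 283.6, 18.4, 16
[... 318 characters left out ...]
] [619.6   6.1] [np.float32(78.5), np.float32(161.0)] 93.84
side ledge 0.96 [254.0, 169.9, 94.2, 109.0] [563.3  41. ] [np.float32(215.8), np.float32(376.7)] 93.97
side orange_tray 0.97 [258.6, 131.5, 37.5, 29.8] [ 767.6 -281.4] [np.float32(132.2), np.float32(145.8)] 110.1
side orange_tray 0.67 [306.1, 142.8, 40.7, 27.3] [ 583.  -260.7] [np.float32(132.5), np.float32(141.7)] 99.13
side orange_tray 0.67 [333.1, 104.4, 56.8, 41.8] [ 500.9 -473.2] [np.float32(186.9), np.float32(190.4)] 84.17
side collar_a 0.68 [350.8, 297.0, 15.8, 19.7] [353.9 256.3] [np.float32(33.3), np.float32(44.2)] 102.06
side collar_a 0.59 [387.4, 182.5, 9.0, 11.4] [ 340.6 -187.9] [np.float32(35.9), np.float32(46.5)] 98.99
```

View pics/c1.png

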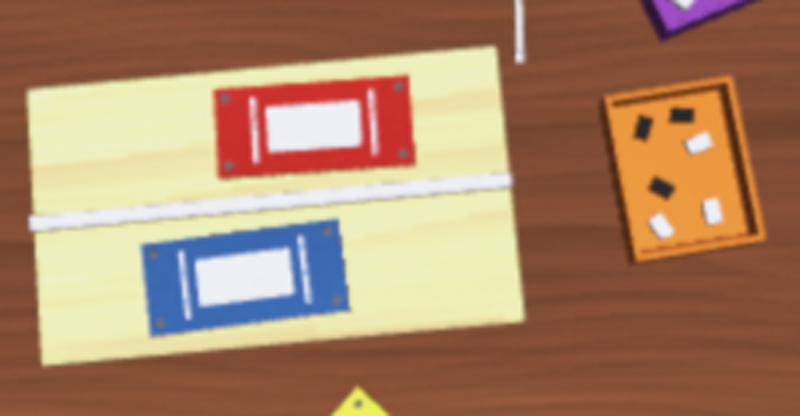

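The crop confirms it: blue plate with a bare panel in the near lane, small orange tray beyond the right (−y) end. Now the ledge axes, from corners and strip ends.

```bash
python3 - <<'E'
from h import *
f=lambda p:np.array(p)/3.2+[195,140]-.3
c=back(f([(27,90),(497,46),(525,321),(42,365)]),.06,"top")[:,:2]*1000
s=back(f([(33,223),(511,181)]),.072,"top")[:,:2]*1000
b=back(f([(141,244),(337,220),(349,311),(150,336)]),.065,"top")[:,:2]*1000
for n,q in(("ledge",c),("strip",s),("blue",b)):print(n,q.round(1).tolist(),q.mean(0).round(1))
u=lambda d:np.degrees(np.arctan2(d[1],d[0])).round(2)
print(u(c[0]-c[1]),u(c[3]-c[2]),u(s[0]-s[1]),u(c[1]-c[2]),u(c[0]-c[3]), "blue",u(b[0]-b[1]),u(b[3]-b[2]))
a=np.radians(93.3);y=np.array([np.cos(a),np.sin(a)]);x=np.array([y[1],-y[0]])
o=(c.mean(0)+s.mean(0))/2
print("o",o);print("blue in ledge",((b-o)@np.c_[x,y]).round(1).tolist())
from scipy.spatial.transform import Rotation as R
st=r.observe();print(R.from_rotvec(st["tcp_rot"]).as_matrix().round(3).tolist())
E
```

```text
ledge [[655.1, 224.6], [678.4, -136.4], [468.1, -148.9], [445.4, 211.0]] [561.7  37.6]
strip [[550.5, 215.5], [571.7, -141.8]] [561.1  36.8]
blue [[533.2, 136.0], [547.1, -11.2], [478.8, -18.6], [464.4, 129.4]] [505.9  58.9]
93.68 93.62 93.39 3.42 3.73 blue 95.37 95.56
o [561.41172083  37.21634354]
blue in ledge [[-22.4, 100.3], [-17.1, -47.5], [-85.7, -51.0], [-91.5, 97.6]]
[[-0.968, 0.25, 0.0], [0.25, 0.968, 0.0], [-0.0, 0.0, -1.0]]
```

```bash
cat >> h.py <<'E'
from scipy.spatial.transform import Rotation as Ro
A=np.radians(93.55); LY=np.array([np.cos(A),np.sin(A)]); LX=np.array([LY[1],-LY[0]]); O=np.array([561.4,37.2])
def go(lx,ly,tipz,turn=0):
    s=r.observe(); M=Ro.from_rotvec(s["tcp_rot"])*Ro.from_rotvec([0,0,turn])
    p=np.array(s["eef_pos"])*1000
    d=np.r_[O+lx*LX+ly*LY,tipz+182]-p
    M=M.as_matrix()
    print("shift cm",(M.T@d/10).round(2),"y-axis deg",np.degrees(np.arctan2(M[1,1],M[0,1])).round(2))
def where():
    s=r.observe();p=np.array(s["eef_pos"])*1000;d=p[:2]-O
    M=Ro.from_rotvec(s["tcp_rot"]).as_matrix()
    print("t",round(s["time"],2),"ledge xy",(d@LX).round(1),(d@LY).round(1),"tip z",(p[2]-182).round(2),"yaw y",np.degrees(np.arctan2(M[1,1],M[0,1])).round(2),"F",np.round(s["contact_force"],1),"open",s["opening"])
E
python3 -c "
from h import *
where();go(-115,25,120,-.315)"
```

```text
t 0.75 ledge xy -369.2 591.9 tip z 222.79 yaw y 75.52 F [ 0.3 -0.7 -1.2] open 0.08733909043316063
shift cm [-25.4  -56.7   10.27] y-axis deg 93.56
```

```bash
python3 -m pendant '[0,0,0,-0.158,0,0,0,-0.157,-2.1,-4.7,0,0,-2.1,-4.7,0,0,-2.1,-4.7,0,0,-2.1,-4.7,0,0,-2.1,-4.7,0,0,-2.1,-4.7,0,0,-2.1,-4.7,0.5,0,-2.1,-4.7,1,0,-2.1,-4.7,1,0,-2.1,-4.7,1,0,-2.1,-4.7,1,0,-2.1,-4.7,1,0,0,0,1,0,0,0,1,0,0,0,0,0]' 1
python3 -c "
from h import *
where();go(-115,25,61.8)
cv2.imwrite('pics/s2.png',cv2.resize(r.grab_frame('side')[120:300,200:440],None,fx=3.2,fy=3.2))"
```

```text
time: 2.88
eef_pos: [0.4418, 0.0589, 0.329]
tcp_rot: [0.1, -3.137, -0.001]
contact_force: [-0.2, -0.1, 0.2]
opening: 0.0868
gripper_force: 0.0
t 2.88 ledge xy -118.1 29.1 tip z 147.03 yaw y 93.65 F [-0.2 -0.1  0.2] open 0.08680662474530523
shift cm [-0.33 -0.41  8.52] y-axis deg 93.65
```

View pics/s2.png

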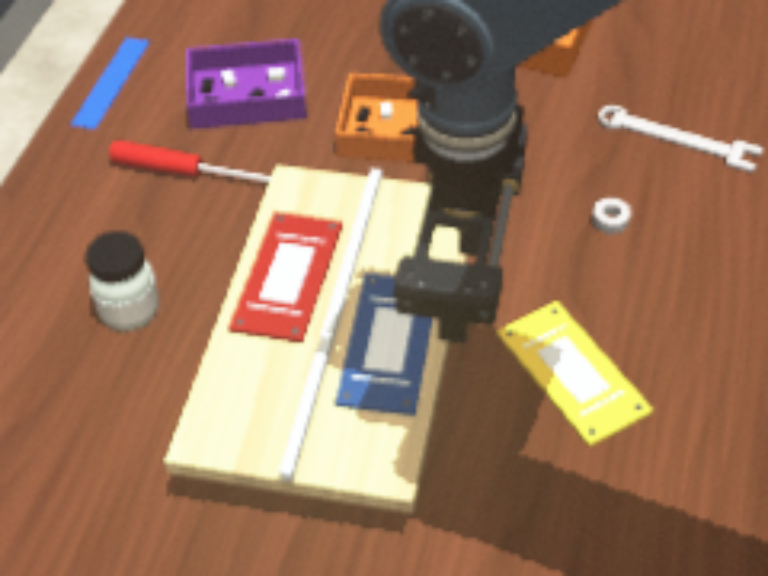

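The fingers are just off the ledge's near side, spanning the blue plate's long edge. I lower them.

```bash
python3 -m pendant '[0,-0.4,2.5,0,0,0,2.5,0,0,0,2,0,0,0,1.2,0,0,0,0,0,0,0,0,0]'
python3 -c "
from h import *
where();go(-115,25,61.8)"
```

```text
time: 3.68
eef_pos: [0.4433, 0.0541, 0.2483]
tcp_rot: [-0.099, 3.139, -0.0]
contact_force: [0.1, -0.1, 0.6]
opening: 0.0868
gripper_force: 0.0
t 3.67 ledge xy -116.8 24.2 tip z 66.33 yaw y 93.6 F [ 0.1 -0.1  0.6] open 0.08681880973835747
shift cm [-0.18  0.08  0.45] y-axis deg 93.6
```

```bash
python3 -m pendant '[0,0,0.4,0,0,0,0,0,-0.4,0,0,0,-0.4,0,0,0,-0.4,0,0,0,-0.4,0,0,0,-0.4,0,0,0,-0.4,0,0,0,-0.4,0,0,0,0,0,0,0]'
python3 -c "
from h import *
where()"
```

```text
time: 4.92
eef_pos: [0.4718, 0.0555, 0.2438]
tcp_rot: [-0.098, 3.138, -0.0]
contact_force: [-0.3, -0.8, 0.4]
opening: 0.0868
gripper_force: 0.0
t 4.92 ledge xy -88.3 23.9 tip z 61.79 yaw y 93.56 F [-0.3 -0.8  0.4] open 0.08684940325707674
```

```bash
for k in 1 2 3; do :; done; python3 -m pendant '[-0.15,0,0,0,-0.15,0,0,0,0,0,0,0]' | grep -E 'contact|pos'; python3 -m pendant '[-0.1,0,0,0,0,0,0,0]' | grep -E 'contact|pos'; python3 -m pendant '[-0.1,0,0,0,0,0,0,0]' | grep -E 'contact|pos'
python3 - <<'E'
from h import *
where()
for n in("side","top"):
    im=r.grab_frame(n)
    for o in outl("blue_plate",n): print(n,o["bbox"],*rect(o["region"],.065,n))
    if n=="side":cv2.imwrite('pics/s3.png',cv2.resize(im[160:290,240:380],None,fx=4.5,fy=4.5,interpolation=cv2.INTER_CUBIC))
E
```

```text
eef_pos: [0.4737, 0.0558, 0.2437]
contact_force: [-2.1, -0.7, 1.6]
eef_pos: [0.4749, 0.0559, 0.2437]
contact_force: [-2.5, 0.3, 1.7]
eef_pos: [0.4753, 0.056, 0.2437]
contact_force: [-4.8, -1.1, 3.3]
t 5.8 ledge xy -84.7 24.1 tip z 61.66 yaw y 93.58 F [-4.8 -1.1  3.3] open 0.08677472252169609
side [299.7, 203.6, 30.4, 44.7] [522.7  59.7] [np.float32(71.4), np.float32(152.4)] 93.49
side [355.7, 217.1, 44.9, 40.9] [344.9  51.7] [np.float32(70.2), np.float32(144.3)] 134.14
top [268.7, 262.4, 56.9, 62.4] [348.9   3.1] [np.float32(65.8), np.float32(141.2)] 135.4
top [265.0, 207.3, 38.8, 8.5] [543.3  28.6] [np.float32(31.4), np.float32(84.2)] 88.36
```

View pics/s3.png

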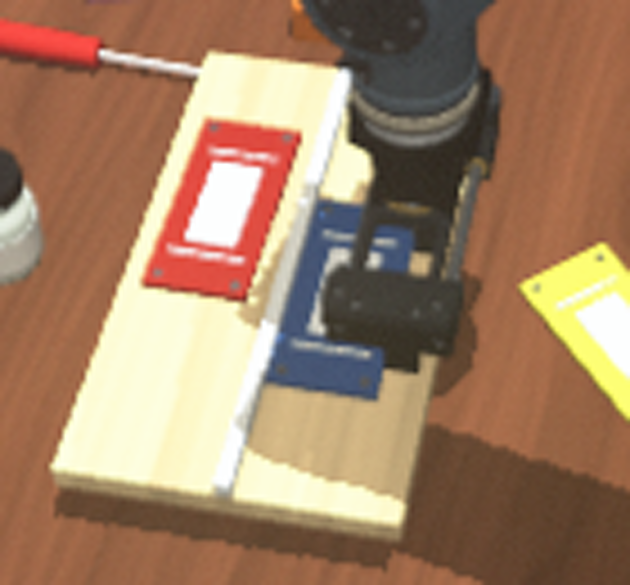

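Contact came where the geometry predicts (-84.7 against -84.5), and the plate yaw reads 93.5°, so it is square on the strip. I back off, lift, turn, and go behind the far end.

```bash
python3 -m pendant '[0.6,0,0,0,1.4,0,-0.1,0,0,0,-2,0,0,0,-4,0,0,0,0,0.175,0,0,0,0.175,0,0,0,0.175,0,0,0,0.175,0,0,0,0.175,0,0,0,0.175,0,0,0,0.175,0,0,0,0.175,0,0,0,0.17,0,0,0,0]' 0.3
python3 - <<'E'
from h import *
where();go(-41,124,62)
print(np.round(r.observe()["q"],2))
im=r.grab_frame("side")
for o in outl("blue_plate","side"): print(o["bbox"],*rect(o["region"],.065,"side"))
E
```

```text
time: 7.75
eef_pos: [0.4559, 0.0547, 0.3048]
tcp_rot: [2.148, 2.292, 0.001]
contact_force: [0.2, -0.1, 0.2]
opening: 0.026
gripper_force: 0.0
t 7.75 ledge xy -104.3 24.0 tip z 122.84 yaw y 3.71 F [ 0.2 -0.1  0.2] open 0.026019314479724266
shift cm [9.99 6.35 6.09] y-axis deg 3.71
[-0.12  0.48  1.94  0.    0.73 -0.19]
[297.6, 204.8, 29.8, 44.8] [522.1  58.5] [np.float32(74.0), np.float32(155.8)] 94.2
[354.6, 215.3, 46.4, 40.1] [344.9  52.1] [np.float32(68.5), np.float32(144.4)] 135.84
```

```bash
python3 -m pendant '[3.5,2.1,0,0,3.5,2.1,0,0,3.2,2.1,0,0,0,0,0,0,0,0,2.2,0,0,0,2,0,0,0,1.2,0,0,0,0,0,0,0,0,0]'
python3 - <<'E'
from h import *
where();go(-41,124,62)
im=r.grab_frame("side")
for o in outl("blue_plate","side"): print(o["bbox"],*rect(o["region"],.065,"side"))
E
```

```text
time: 8.98
eef_pos: [0.5127, 0.1602, 0.2512]
tcp_rot: [2.15, 2.29, 0.001]
contact_force: [0.5, 0.2, -0.7]
opening: 0.0261
gripper_force: 0.0
t 8.97 ledge xy -41.0 125.8 tip z 69.23 yaw y 3.61 F [ 0.5  0.2 -0.7] open 0.02612503823612581
shift cm [-0.18 -0.    0.72] y-axis deg 3.61
[352.2, 216.2, 51.5, 40.9] [345.2  52.5] [np.float32(70.7), np.float32(144.1)] 135.34
[305.8, 206.3, 26.7, 37.8] [495.8   6.9] [np.float32(10.9), np.float32(46.2)] 93.63
```

```bash
python3 -m pendant '[0,0,0.7,0,0,0,0,0,-0.8,0,0,0,-0.8,0.01,0,0,-0.8,0.01,0,0,-0.8,0.01,0,0,-0.8,0.01,0,0,-0.8,0.01,0,0,-0.8,0.01,0,0,-0.8,0.01,0,0,-0.8,0.01,0,0,-0.8,0.01,0,0,-0.8,0.01,0,0,-0.8,0.01,0,0,-0.5,0,0,0,0,0,0,0]'
python3 - <<'E'
from h import *
where();go(-40,-70.5,62)
n="top"
im=r.grab_frame("top")
im2=r.grab_frame("side")
for n in("top","side"):
    for o in outl("blue_plate",n): print(n,o["bbox"],*rect(o["region"],.065,n))
cv2.imwrite('pics/c4.png',np.hstack([cv2.resize(im[140:270,195:445],(400,208)),cv2.resize(im2[140:290,230:400],(400,353))[:208*1]]) if 0 else cv2.resize(im2[140:290,230:400],None,fx=4,fy=4,interpolation=cv2.INTER_CUBIC))
E
```

```text
time: 11.08
eef_pos: [0.5203, 0.059, 0.2437]
tcp_rot: [2.15, 2.289, 0.0]
contact_force: [-1.4, 1.7, -0.2]
opening: 0.0262
gripper_force: 0.5
t 11.07 ledge xy -39.7 24.4 tip z 61.66 yaw y 3.61 F [-1.4  1.7 -0.2] open 0.026218353922020304
shift cm [-9.49 -0.04 -0.03] y-axis deg 3.61
top [266.8, 258.8, 59.7, 66.3] [348.3   2.7] [np.float32(67.2), np.float32(141.4)] 135.38
top [283.4, 202.1, 55.2, 30.2] [526.1 -35.5] [np.float32(74.3), np.float32(131.3)] 93.98
side [354.6, 215.5, 47.8, 40.9] [343.2  53.6] [np.float32(69.8), np.float32(144.0)] 134.21
side [312.2, 184.9, 22.5, 40.8] [528.6  38.7] [np.float32(17.3), np.float32(22.9)] 105.92
```

View pics/c4.png

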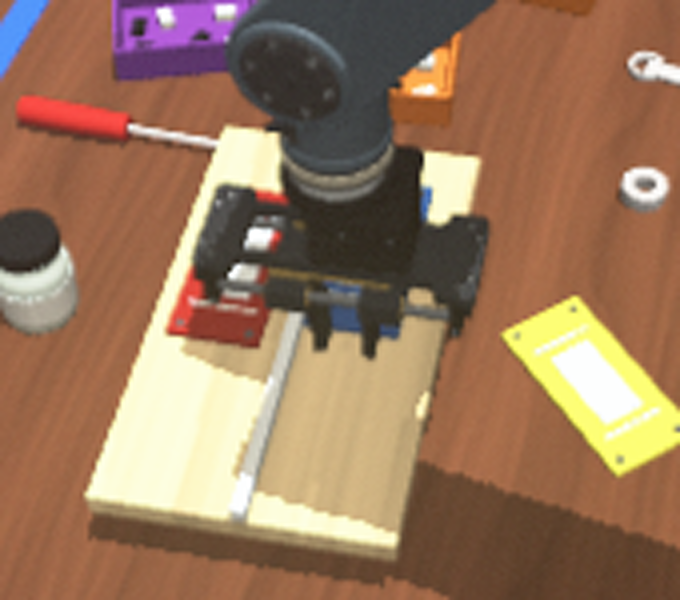

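The plate slides square along the strip and the red plate is untouched. I carry on, stopping short for a check.

```bash
python3 -m pendant '[-0.8,0,0,0,-0.8,0,0,0,-0.8,0,0,0,-0.8,0,0,0,-0.8,0.01,0,0,-0.8,0,0,0,-0.8,0,0,0,-0.8,0.01,0,0,-0.8,0,0,0,-0.8,0,0,0,-0.5,0,0,0,0,0,0,0]'
python3 - <<'E'
from h import *
where();go(-40,-70.5,62)
im=r.grab_frame("top")
for o in outl("blue_plate","top"):
    print(o["bbox"],*rect(o["region"],.065,"top"))
    ys,xs=np.nonzero(o["region"]); w=back(np.c_[xs,ys],.065,"top")[:,:2]*1000-O
    print("ledge x,y range",np.percentile(w@LX,[.5,99.5]).round(1),np.percentile(w@LY,[.5,99.5]).round(1))
cv2.imwrite('pics/c5.png',cv2.resize(im[140:270,195:445],None,fx=3.2,fy=3.2,interpolation=cv2.INTER_CUBIC))
E
```

```text
time: 12.78
eef_pos: [0.5257, -0.0258, 0.2436]
tcp_rot: [2.15, 2.29, -0.001]
contact_force: [-0.3, 0.8, 0.6]
opening: 0.026
gripper_force: 0.0
t 12.78 ledge xy -39.6 -60.7 tip z 61.62 yaw y 3.6 F [-0.3  0.8  0.6] open 0.026026468455925503
shift cm [-0.98 -0.04 -0.04] y-axis deg 3.6
[326.0, 198.1, 48.8, 28.8] [ 529.5 -130.6] [np.float32(72.1), np.float32(111.6)] 93.34
ledge x,y range [-76.4  -6.5] [-220.5 -114.1]
[308.9, 272.9, 16.8, 18.4] [373.9 -47.3] [np.float32(27.9), np.float32(34.4)] 134.07
ledge x,y range [-209.4 -172.9] [-91.5 -53.6]
```

View pics/c5.png

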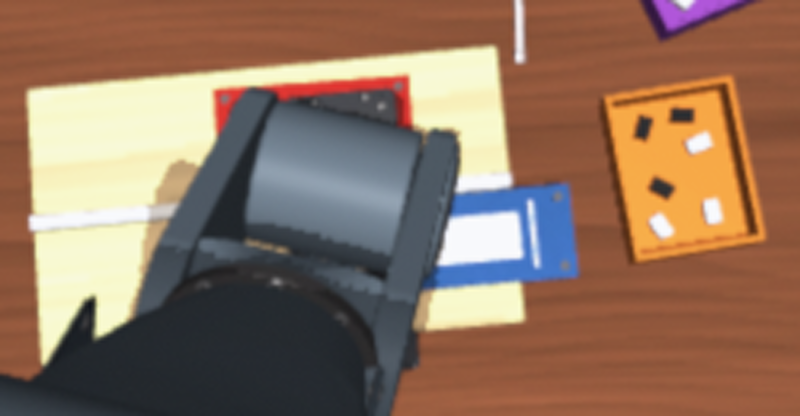

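The plate sticks out about 41 mm, square to the strip. It needs another 9 mm, then I back off and lift.

```bash
python3 -m pendant '[-0.4,0,0,0,-0.3,0,0,0,-0.2,0,0,0,0,0,0,0,0,0,0,0]' | grep -E "pos|force"
python3 -c "
from h import *
where()"
python3 -m pendant '[0.8,0,0,0,2,0,0,0,2,0,-1,0,2,0,-4,0,3,0,-4,0,3,0,-4,0,4,0,-2,0,5,0,0,0,5,0,0,0,5,0,0,0,5,0,0,0,5,0,0,0,0,0,0,0]' | grep -E "pos|force"
python3 - <<'E'
from h import *
for n in("top","side"):
  im=r.grab_frame(n)
  for l in("blue_plate","red_plate"):
   for o in outl(l,n):
    print(n,l,o["bbox"],*rect(o["region"],.065,n))
    ys,xs=np.nonzero(o["region"]); w=back(np.c_[xs,ys],.065,n)[:,:2]*1000-O
    print("ledge x,y range",np.percentile(w@LX,[.5,99.5]).round(1),np.percentile(w@LY,[.5,99.5]).round(1))
  if n=="top":cv2.imwrite('pics/c6.png',cv2.resize(im[140:270,195:445],None,fx=3.2,fy=3.2,interpolation=cv2.INTER_CUBIC))
E
```

```text
eef_pos: [0.5262, -0.0342, 0.2438]
contact_force: [0.3, -0.0, -1.1]
gripper_force: 0.0
t 13.5 ledge xy -39.5 -69.1 tip z 61.83 yaw y 3.61 F [ 0.3 -0.  -1.1] open 0.02616203028897777
eef_pos: [0.4976, 0.3873, 0.3934]
contact_force: [-0.3, 0.1, 0.3]
gripper_force: 0.0
top blue_plate [314.1, 198.9, 63.9, 31.3] [ 530.2 -119.6] [np.float32(70.2), np.float32(150.0)] 93.37
ledge x,y range [-75.5  -6.1] [-228.6  -80.9]
top blue_plate [263.6, 261.1, 62.6, 66.2] [348.7   3.2] [np.float32(69.1), np.float32(144.7)] 135.71
ledge x,y range [-280.  -148.2] [-90.7  45.8]
top red_plate [262.0, 165.1, 63.9, 31.4] [618.4   6.1] [np.float32(71.0), np.float32(149.7)] 92.3
ledge x,y range [19.4 90. ] [-108.7   39.5]
side blue_plate [353.2, 217.0, 49.2, 41.2] [344.3  53.4] [np.float32(70.2), np.float32(143.4)] 134.15
ledge x,y range [-280.7 -151.5] [-38.1  97.8]
side blue_plate [318.6, 167.9, 13.0, 9.0] [ 553.3 -149.9] [np.float32(9.2), np.float32(47.3)] 53.27
ledge x,y range [-35.2  -5.2] [-204.5 -166.9]
```

View pics/c6.png

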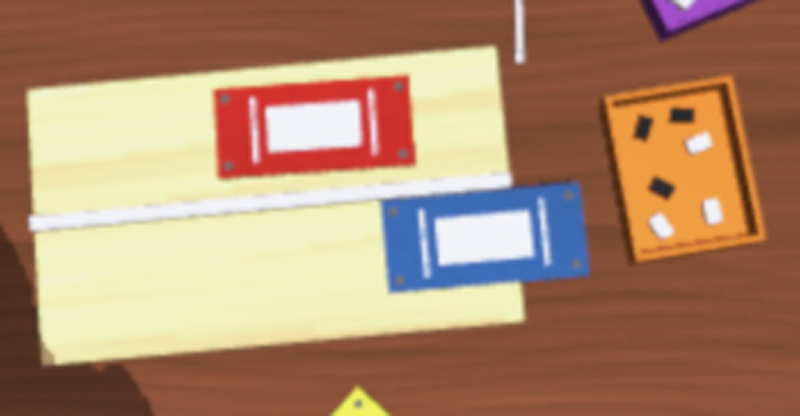

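The plate is square (93.4°) and flush on the strip. Its centre is at about -155 mm, so it sticks out about 49 mm. The red plate has not moved and the arm is clear.

```bash
python3 -c "
from rig import r
print(r.hand_in())"
```

```text
the job is handed in; nothing more can be done
None
```

I pushed the blue plate against the strip and along it until about 49 mm stuck out past the orange-tray end of the ledge; the last top picture showed it square against the strip with the red plate unmoved, and the job is handed in.

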